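# Roll the cap strips home on a well block

## Robot

A 6-joint arm with a two-finger parallel gripper is mounted at the origin on a cart in front of the work surface, level with it; the furniture and walls round the work are solid. World frame = base frame: x ahead of the robot, y to its left, z up, the work surface at z = 0. Lengths are in m, angles in rad, forces in N, time in s.
With the tool pointing down it reaches from about 0.375 to 0.9 m from the base axis. Payload 3.1 kg.
Tool frame: the origin (TCP) lies on the centre line of the jaws, within the pads' length; the fingertips stand 8 mm ahead of it and the grasp point (between the pads) lies 11 mm behind it; z points along the fingers, y is the line along which they close (so a half turn about z gives the same grasp; the last joint's range is limited). The gripper opens to 87 mm and grips with 3 to 60 N. Pads are 19 mm wide; open, the fingers measure 117 mm over their backs; the gripper's body (75 mm by 190 mm) begins 51 mm behind the grasp point.
Start: joints at [-0.178, 0.527, 1.433, -0, 1.181, -0.178], TCP at [0.625, 0, 0.231] pointing down, gripper open.
Joint ranges: [-3.08, 3.08], [-0.75, 2.2], [0.22, 2.44], [-1.43, 4.57], [0, 2.65], [-2.85, 2.85]. Speed limits (rad/s): [2.79, 2.79, 3.14, 3.14, 3.14, 3.14].

## Interface

Orientations are given as a unit quaternion [x, y, z, w].
In Python, from rig import robot gives the robot as it stands. The module is installed in compiled form; this text tells all that it offers.
- The arm moves only by the tool send_rows, never from a script. Its argument "increments" is one flat list of numbers, 7 for each row, row after row: the turn, a rotation vector about the world's x, y, z in rad, then the shift along the world's x, y, z in cm, then the opening, from 0 (shut) to 1 (fully open). A call has 1 to 20 rows; each row shifts and turns the commanded pose from where the row before left it; what a row does not reach is not made up. A row lasts 1/12 s, in which the tool goes at most 41.7 mm and 7.16 degrees, less where a joint would pass 70% of its speed; a pose out of reach is approached as far as the arm can. A call is refused whole if a number of a shift passes 4.17 or a number of a turn 0.125, either way. A call with a gripper value outside its range is refused whole. The fingers move at their own pace and stop on an object; "newtons" is the grip in N (left out, the last holds). Time passes only in rows, so rows that do not move let the fingers close. It gives the time, the measured TCP pose, the force, the opening and the grip force at its end, in the units of the state.
- robot.get_obs(): the state, without advancing time (a new reading comes with each control period).
- robot.camera(name): name is "scene" or "side" or "wrist"; returns a dict with "image" (480x640x3 uint8, red, green, blue), "range_z" (480x640 float32, m along the optical axis (not along the pixel's ray), 0 where there is no reading), "fx", "fy", "cx", "cy" (pixels), "R" (3x3) and "t" (3): a world point X has camera coordinates R X + t. Camera axes: x right, y down, z forward; pixel columns grow to the right and rows downward; lengths in m; the calibration is good to about 2 mm. A picture is of the moment at which its call begins.
- robot.hand_in(): hands the job in; it is judged then, once.
The state is a dict: "time": time; "q": joint angles; "joint_velocities": joint speeds; "joint_torque": joint torques, N m; "position": TCP position; "tool_rot": TCP orientation; "ft_force": force on the tool from outside, world axes, zero at the start; "moment": the same for the moment, N m; "grip_width": finger opening in m; "grip_force": force on a finger pad.
Only numpy, scipy, OpenCV 4.12 (cv2) and the standard library are available. Lean on these libraries where they do the work, as an engineer would, in place of code of your own. Each camera call takes 0.05 s, during which the arm holds its last target. There are 200 camera calls.

## Task

Take the hand roller out of its holder by the orange handle and roll it along the blue well block under firm, steady, moderate pressure until all six white cap strips are pressed fully home. Press the strips home by rolling over them, not by stamping, never so hard that the block cracks, and keep the fingers off the block; then set the roller gently back in its holder, standing as it stood, and let go. Leave the glassware, jar and dropper bottle alone.

Things in the scene. Friction and masses are not known exactly. Their poses are not given: they have to be found in the camera images.
- roller: hand roller upright in its grey holder; origin at the lowest point of its black wheel (hard plastic, 44 mm diameter, 76 mm long, turns freely about the roller's y), z up. Steel guard plate 76 (x) x 98 (y) mm, underside at z = 47 mm, top 54 mm; black collar 34 x 48 mm above it to 60 mm; orange handle up to 106 mm. About 0.35 kg. Rolls along its x, either way round
- roller_handle (a point): middle of the roller's orange handle, 84 mm above the roller's origin. The handle is 24 mm (x) by 36 mm (y), free from 60 to 106 mm above that origin; fingers closing along x across the 24 mm with 40 to 60 N hold it stiffest against tipping while rolling
- wheel (a joint): angle (rad) the wheel has turned on its axle, 0 at the start, turns without end, about 45 rad per metre rolled (22 mm radius)
- holder: grey fixed open box that holds the roller, 66 (x) x 110 (y) x 56 mm tall, walls 6 mm, foot 86 x 126 x 6 mm; origin under its centre on the worktop. The wheel hangs in the pocket (54 x 98 mm, 5 mm free each side in x, 4 mm each end) and the guard plate lies flat on the rim: the roller's origin is then 9 mm above the holder's; either way round is right
- nest: fixed grey base plate 144 (x) x 104 (y) x 10 mm that carries the blue well block, 124 (x) x 84 (y) mm; origin under its centre on the worktop. The block is centred over it and turned with it; x is the block's long way, the way to roll. The block cracks if the roller bears on it or its strips with over 30 N in all; a push of 10 to 15 N is right
- block_low (a point): point fixed over the middle of the nest, 48 mm above the worktop: the lowest the block's blue top face can be. The face is really 0 to 18 mm higher, set differently each time and not measured: feel for it. The block rests on rubber: it sinks about 0.4 mm per 10 N and rocks lengthwise, its ends going down about 2 mm more per 10 N there
- glass: empty clear glass beaker, 72 mm wide, 94 mm tall, loose; bystander, origin under its centre
- jar: glass jar with brown contents and steel lid, 76 mm wide, 115 mm tall, loose; bystander, origin under its centre
- dropper: small amber dropper bottle with red bulb, 36 mm wide, 85 mm tall, loose; bystander, origin under its centre
- strip0 (a joint): cap strip 0: how far it is pressed down (m), 0 proud to 0.003 fully home, home counts from 0.0023; flat white strip 16.5 (x) x 72 (y) mm, long edges rounded 4 mm, with four grey discs, its middle at x = -45 mm of the nest; its top stands 4.5 mm over the blue top face when proud, 1.5 mm when home; about 7 N on that strip pushes it down, it stays where it is left
- strip1 (a joint): cap strip 1: how far it is pressed down (m), 0 proud to 0.003 fully home, home counts from 0.0023; flat white strip 16.5 (x) x 72 (y) mm, long edges rounded 4 mm, with four grey discs, its middle at x = -27 mm of the nest; its top stands 4.5 mm over the blue top face when proud, 1.5 mm when home; about 7 N on that strip pushes it down, it stays where it is left
- strip2 (a joint): cap strip 2: how far it is pressed down (m), 0 proud to 0.003 fully home, home counts from 0.0023; flat white strip 16.5 (x) x 72 (y) mm, long edges rounded 4 mm, with four grey discs, its middle at x = -9 mm of the nest; its top stands 4.5 mm over the blue top face when proud, 1.5 mm when home; about 7 N on that strip pushes it down, it stays where it is left
- strip3 (a joint): cap strip 3: how far it is pressed down (m), 0 proud to 0.003 fully home, home counts from 0.0023; flat white strip 16.5 (x) x 72 (y) mm, long edges rounded 4 mm, with four grey discs, its middle at x = 9 mm of the nest; its top stands 4.5 mm over the blue top face when proud, 1.5 mm when home; about 7 N on that strip pushes it down, it stays where it is left
- strip4 (a joint): cap strip 4: how far it is pressed down (m), 0 proud to 0.003 fully home, home counts from 0.0023; flat white strip 16.5 (x) x 72 (y) mm, long edges rounded 4 mm, with four grey discs, its middle at x = 27 mm of the nest; its top stands 4.5 mm over the blue top face when proud, 1.5 mm when home; about 7 N on that strip pushes it down, it stays where it is left
- strip5 (a joint): cap strip 5: how far it is pressed down (m), 0 proud to 0.003 fully home, home counts from 0.0023; flat white strip 16.5 (x) x 72 (y) mm, long edges rounded 4 mm, with four grey discs, its middle at x = 45 mm of the nest; its top stands 4.5 mm over the blue top face when proud, 1.5 mm when home; about 7 N on that strip pushes it down, it stays where it is left
Not all that is in view belongs to the job. Leave any pink or turquoise look-alike of the roller alone.

How it is judged:
By the outcome, as a careful person would: the job done as asked, in the order asked, and still so for the second after the job is handed in, with the robot touching nothing.
It also fails if it takes over 70 s, if anything falls off the work surface, if the arm or the gripper's body presses on something with over 40 N, if the wrist force passes 120 N, or if a joint passes its speed limit or range.

## Working session

There is one attempt and no reset: what is moved stays moved. The work goes in short steps, Python scripts to look and compute and a tool call to move; the robot and the scene stay as the last step left them, time stands still between calls to the robot, and variables do not carry over. Pictures are saved under pics/ and viewed, at most 10 in all, crops included, and the job is handed in when it is done.

Besides the shell and the picture viewer there is one more tool, called after "Call:" by a JSON object that holds its "method" and its "body". send_rows: Moves the arm, as the interface text tells. Its arguments: {"type":"object","properties":{"increments":{"type":"array"},"newtons":{"type":"number"}},"required":["increments"]}

```bash
mkdir -p pics && python3 - <<'E'
from rig import robot
import cv2,numpy as np
o=robot.get_obs();print(o)
ims=[]
for n in ("scene","side","wrist"):
    c=robot.camera(n);np.savez(f"{n}0.npz",**c)
    cv2.imwrite(f"pics/{n}0.png",c["image"][:,:,::-1])
    print(n,c["fx"],c["cx"],c["cy"],(-c["R"].T@c["t"]).round(3),c["R"].round(2).tolist())
E
```

```text
{'time': 0.0, 'q': array([-1.78495737e-01,  5.28466222e-01,  1.43389891e+00, -2.18899307e-05,
        1.18136561e+00, -1.78498201e-01]), 'joint_velocities': array([ 0.00029337,  0.00091127,  0.00272095,  0.00057063,  0.00097315,
       -0.00045582]), 'joint_torque': array([-5.45745443e-04, -4.40045428e+01, -1.76593530e+01,  6.32597599e-02,
        5.83207863e-02, -1.53719384e-04]), 'position': array([6.24293026e-01, 1.53556186e-04, 2.29572645e-01]), 'tool_rot': array([ 7.07102560e-01,  7.07110194e-01, -6.18017371e-04, -8.72363230e-04]), 'ft_force': array([-0.43975605, -0.70203572,  0.1796759 ]), 'moment': array([ 0.05754668,  0.0050364 , -0.01752126]), 'grip_force': 0.0, 'grip_width': 0.08671455587646267}
scene 538.7173209917089 319.8843120433475 246.00112942532587 [-0.211 -0.536  0.726] [[0.67, -0.74, 0.02], [-0.38, -0.37, -0.85], [0.64, 0.55, -0.53]]
side 547.7725636311184 312.6456738349779 247.6252086244297 [ 0.478 -0.929  0.723] [[1.0, -0.06, 0.02], [-0.01, -0.52, -0.86], [0.06, 0.85, -0.52]]
wrist 351.00531694920767 322.14835699280485 243.68218980997284 [0.625 0.07  0.383] [[1.0, 0.0, -0.0], [0.0, -0.97, 0.26], [-0.0, -0.26, -0.97]]
```

View pics/scene0.png

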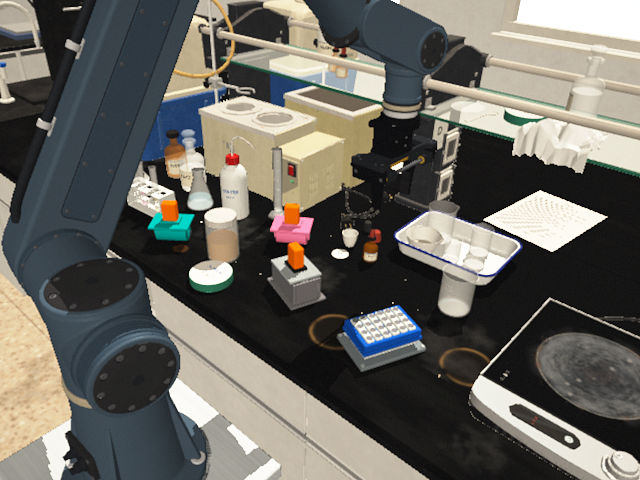

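View pics/side0.png

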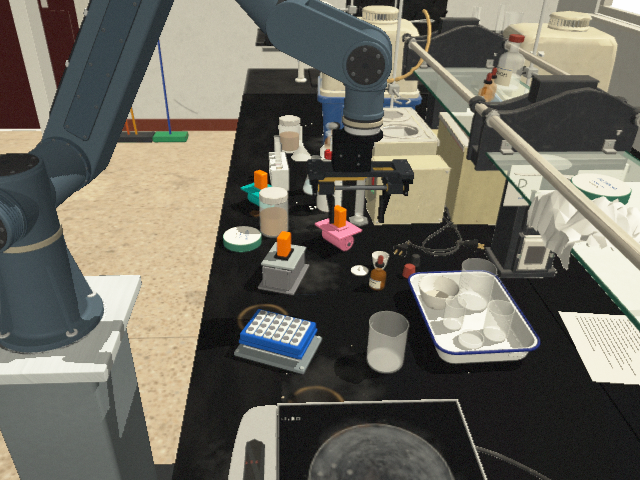

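The scene picture shows the orange handle of the grey-holder roller at (297,256) and the blue block on its grey nest at (382,332). In the side picture they are at (285,245) and (278,335). The beaker is to the right, the dropper is behind, and the pink and turquoise look-alikes are farther back.

```bash
cat > h.py <<'E'
import numpy as np,cv2
def cloud(c,box=None):
    z=c["range_z"];v,u=np.nonzero(z>0)
    if box is not None:
        k=(u>=box[0])&(u<box[2])&(v>=box[1])&(v<box[3]);u,v=u[k],v[k]
    d=z[v,u];P=np.c_[(u-c["cx"])/c["fx"]*d,(v-c["cy"])/c["fy"]*d,d]
    hsv=cv2.cvtColor(np.ascontiguousarray(c["image"]),cv2.COLOR_RGB2HSV)[v,u]
    return (P-c["t"])@c["R"],hsv
def rect(P):
    (x,y),(w,h),a=cv2.minAreaRect((P[:,:2]*1000).astype(np.float32))
    if w<h: w,h,a=h,w,a-90
    return f"n={len(P)} centre=({x:.1f},{y:.1f}) long={w:.1f} short={h:.1f} longang={(a+90)%180-90:.1f}"
E
python3 - <<'E'
from h import *
B={"scene":((262,235,335,312),(325,295,435,375)),"side":((255,225,315,300),(228,300,330,375))}
R=[];K=[]
for n in B:
    c=dict(np.load(n+"0.npz"))
    for L,b in zip((R,K),B[n]):
        P,h=cloud(c,b)
        org=(h[:,0]<16)&(h[:,1]>180)&(h[:,2]>120); blu=(h[:,0]>100)&(h[:,0]<125)&(h[:,1]>150)
        if L is R:
            for nm,k in(("orange",org),("orangetop",org&(P[:,2]>.112)),("plate",(~org)&(P[:,2]>.057)&(P[:,2]<.068)),("foot",(P[:,2]>.003)&(P[:,2]<.009))):
                if k.sum()>5:print(n,nm,rect(P[k]),"zmax/med",P[k,2].max().round(4),np.median(P[k,2]).round(4))
        else:
            w=(h[:,1]<60)&(h[:,2]>150)&(P[:,2]>.04)
            for nm,k in(("blue",blu),("white",w),("nest",(P[:,2]>.007)&(P[:,2]<.014)),("bluetop",blu&(P[:,2]>np.percentile(P[blu,2],60)))):
                if k.sum()>5:print(n,nm,rect(P[k]),np.percentile(P[k,2],[2,50,90,98]).round(4))
# image contours
for n in B:
    c=dict(np.load(n+"0.npz"))
    P,h=cloud(c,B[n][0]); print(n,np.histogram(P[:,2],np.arange(-.005,.125,.005)))
    P,h=cloud(c,B[n][1]); print(n,np.histogram(P[:,2],np.arange(-.005,.085,.005))[0])
E
python3 - <<'E'
import cv2,numpy as np
a=cv2.imread('pics/scene0.png')[230:380,250:440];b=cv2.imread('pics/side0.png')[220:385,220:420]
a=cv2.resize(a,(400,316),interpolation=2);b=cv2.resize(b,(400,330),interpolation=2)[:316]
cv2.imwrite('pics/crop.png',np.hstack([a,b]))
E
```

```text
scene orange n=301 centre=(545.5,192.9) long=211.4 short=35.2 longang=44.1 zmax/med 0.1163 0.0918
scene orangetop n=25 centre=(477.3,136.6) long=36.1 short=16.6 longang=85.0 zmax/med 0.1163 0.1132
scene plate n=701 centre=(481.7,133.5) long=108.5 short=79.0 longang=70.3 zmax/med 0.068 0.0621
scene foot n=378 centre=(546.3,178.8) long=310.3 short=161.4 longang=42.5 zmax/med 0.009 0.0052
scene blue n=1136 centre=(498.9,-91.7) long=169.3 short=145.6 longang=-23.2 [-0.0017  0.0433  0.0508  0.0521]
scene white n=1319 centre=(472.6,-107.9) long=110.8 short=80.6 longang=-23.5 [0.0497 0.0542 0.0561 0.0568]
scene nest n=834 centre=(468.1,-110.4) long=144.5 short=104.2 longang=-23.8 [0.0071 0.0093 0.011  0.0121]
scene bluetop n=454 centre=(468.8,-110.1) long=126.3 short=85.7 longang=-23.8 [0.0472 0.0499 0.0516 0.0527]
side orange n=246 centre=(483.9,131.1) long=39.8 short=24.1 longang=69.2 zmax/med 0.1155 0.0906
side orangetop n=11 centre=(482.7,131.1) long=36.4 short=19.7 longang=74.9 zmax/med 0.1155 0.1138
side plate n=619 centre=(482.6,130.2) long=108.2 short=77.4 longang=72.1 zmax/med 0.06
[... 848 characters left out ...]

        0.075,  0.08 ,  0.085,  0.09 ,  0.095,  0.1  ,  0.105,  0.11 ,
        0.115,  0.12 ]))
scene [3228 1870  701  268  115    1   68  233  159  157  369 1215  381    0
    0    0    0]
side (array([1279,  963,  238,  119,  150,  163,  115,  116,   94,   80,   75,
         74,  114,  498,   88,   27,   22,   31,   25,   30,   22,   32,
         28,   77,   16]), array([-0.005,  0.   ,  0.005,  0.01 ,  0.015,  0.02 ,  0.025,  0.03 ,
        0.035,  0.04 ,  0.045,  0.05 ,  0.055,  0.06 ,  0.065,  0.07 ,
        0.075,  0.08 ,  0.085,  0.09 ,  0.095,  0.1  ,  0.105,  0.11 ,
        0.115,  0.12 ]))
side [2586 1398  678  269  117   10   66  235  160  156  382 1200  354    0
    0    0    0]
```

View pics/crop.png

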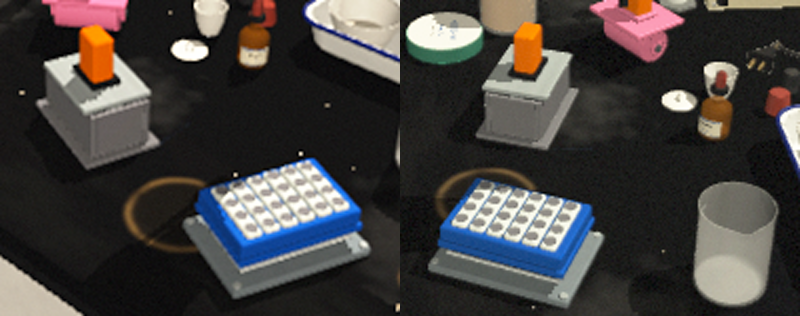

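Call:
{"method": "send_rows", "body": {"increments": [0,0,-0.055,-2.4,2.2,0,1,0,0,-0.055,-2.4,2.2,0,1,0,0,-0.055,-2.4,2.2,0,1,0,0,-0.055,-2.4,2.2,0,1,0,0,-0.055,-2.4,2.2,0,1,0,0,-0.055,-2.2,2.1,0,1,0,0,0,0,0,0,1,0,0,0,0,0,0,1,0,0,0,0,0,0,1], "newtons": 50}}

```text
time: 0.9
position: [0.4838, 0.1309, 0.2308]
tool_rot: [0.813, 0.582, 0.001, 0.001]
ft_force: [1.1, -0.8, -0.5]
grip_width: 0.0871
grip_force: 0.0
```

```bash
cat >> h.py <<'E'
from scipy.spatial.transform import Rotation as Ro
def yaw(o):  # world angle of tool y, deg, and tilt of tool z (x,y) mrad
    M=Ro.from_quat(o["tool_rot"]).as_matrix()
    return np.degrees(np.arctan2(M[1,1],M[0,1])).round(2),(M[:2,2]*1000).round(1)
E
python3 - <<'E'
from h import *
from rig import robot
o=robot.get_obs();print(o["time"],o["position"],yaw(o),o["ft_force"])
c=robot.camera("wrist");np.savez("wrist1.npz",**c);cv2.imwrite("pics/wrist1.png",c["image"][:,:,::-1])
P,h=cloud(c)
near=np.hypot(P[:,0]-.482,P[:,1]-.131)<.09
org=(h[:,0]<16)&(h[:,1]>180)&(h[:,2]>100)&near
for nm,k in(("orange",org),("top",org&(P[:,2]>.11)&(P[:,2]<.12)),("plate",near&~org&(P[:,2]>.059)&(P[:,2]<.066)),("foot",near&(P[:,2]>.003)&(P[:,2]<.009))):
    if k.sum()>5: print(nm,rect(P[k]),np.percentile(P[k,2],[5,50,95]).round(4))
E
```

```text
0.9 [0.48384561 0.13091388 0.23080207] (np.float64(-18.85), array([ 1.6, -0.3])) [ 1.14901413 -0.75261197 -0.46530402]
orange n=279 centre=(486.4,137.4) long=33.4 short=23.3 longang=70.9 [0.0753 0.1024 0.113 ]
top n=102 centre=(486.4,137.3) long=33.2 short=23.3 longang=71.0 [0.1104 0.1117 0.1137]
plate n=6220 centre=(485.8,135.8) long=98.1 short=76.0 longang=70.8 [0.061  0.0622 0.0634]
foot n=728 centre=(504.0,187.9) long=85.8 short=16.4 longang=-18.9 [0.0038 0.0052 0.0066]
```

View pics/wrist1.png

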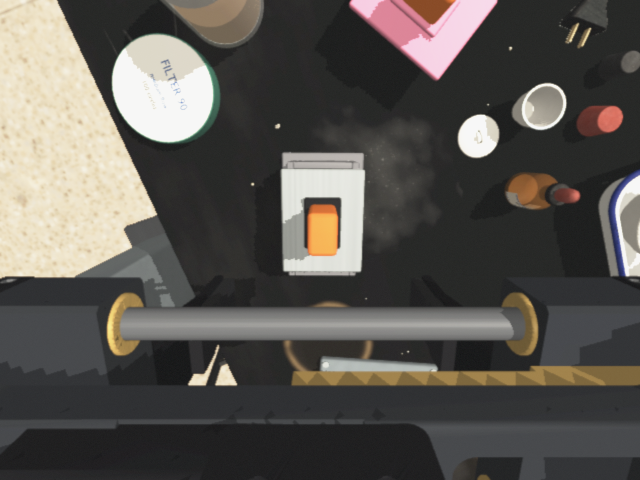

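The wrist picture shows the handle at (322,230) on the light guard plate, which spans (282–364, 168–272). I'll cross-check the position between cameras.

```bash
python3 - <<'E'
from h import *
from rig import robot
B={"scene":((262,235,335,312),(325,295,435,375)),"side":((255,225,315,300),(228,300,330,375))}
for n in("scene","side","wrist"):
    c=robot.camera(n);np.savez(n+"2.npz",**c);P,h=cloud(c)
    near=np.hypot(P[:,0]-.484,P[:,1]-.133)<.09
    org=(h[:,0]<16)&(h[:,1]>180)&near
    grey=(h[:,1]<60)&(h[:,2]>60)
    for nm,k in(("top",org&(P[:,2]>.109)),("plate",near&~org&grey&(P[:,2]>.0605)&(P[:,2]<.066)),("foot",near&grey&(P[:,2]>.003)&(P[:,2]<.009))):
        if k.sum()>5: print(n,nm,rect(P[k]),np.percentile(P[k,2],[5,50,95]).round(4))
    nb=np.hypot(P[:,0]-.469,P[:,1]+.112)<.12
    k=nb&(P[:,2]>.007)&(P[:,2]<.014)&grey
    if k.sum()>5: print(n,"nest",rect(P[k]))
E
```

```text
scene top n=62 centre=(483.1,135.1) long=37.6 short=25.1 longang=69.1 [0.1098 0.1122 0.1149]
scene plate n=549 centre=(482.3,135.4) long=101.2 short=76.1 longang=70.7 [0.0608 0.0623 0.0645]
scene foot n=332 centre=(482.5,134.2) long=128.1 short=85.8 longang=70.9 [0.0034 0.0055 0.0083]
scene nest n=852 centre=(468.4,-110.0) long=145.1 short=106.2 longang=-23.2
side top n=46 centre=(463.5,138.8) long=68.6 short=37.5 longang=-23.4 [0.1094 0.1137 0.2571]
side plate n=462 centre=(483.8,132.9) long=103.2 short=76.2 longang=70.8 [0.0608 0.0624 0.0644]
side foot n=291 centre=(501.8,110.2) long=152.7 short=85.4 longang=31.7 [0.0034 0.0056 0.008 ]
side nest n=812 centre=(471.0,-112.8) long=142.8 short=106.1 longang=-23.4
wrist top n=125 centre=(486.0,137.3) long=34.0 short=23.4 longang=71.6 [0.1094 0.1114 0.1134]
wrist plate n=6086 centre=(486.1,136.4) long=97.2 short=75.9 longang=70.9 [0.0611 0.0623 0.0634]
wrist foot n=720 centre=(504.3,187.9) long=85.3 short=16.3 longang=-19.6 [0.0038 0.0052 0.0065]
wrist nest n=1004 centre=(490.3,-64.1) long=143.0 short=16.9 longang=-18.9
```

Call:
{"method": "send_rows", "body": {"increments": [0,0,-0.005,0.07,0.4,-2.5,1,0,0,0,0,0,-2.5,1,0,0,0,0,0,-2.5,1,0,0,0,0,0,-2.5,1,0,0,0,0,0,-2.5,1,0,0,0,0,0,-1.5,1,0,0,0,0,0,-0.9,1,0,0,0,0,0,0,1,0,0,0,0,0,0,1], "newtons": 50}}

```text
time: 1.85
position: [0.4842, 0.1347, 0.0814]
tool_rot: [0.815, 0.579, -0.0, -0.0]
ft_force: [0.6, 0.7, 0.2]
grip_width: 0.0869
grip_force: 0.0
```

```bash
python3 - <<'E'
from h import *
from rig import robot
o=robot.get_obs();print(o["time"],o["position"],yaw(o),o["ft_force"],o["moment"])
E
```

```text
1.85 [0.48419306 0.13467906 0.08141228] (np.float64(-19.23), array([-0.2, -0. ])) [0.55016322 0.67366779 0.21973674] [-0.02874917  0.06624511  0.02647526]
```

Call:
{"method": "send_rows", "body": {"increments": [0,0,0,0,0,0,0.3,0,0,0,0,0,0,0.3,0,0,0,0,0,0,0.3,0,0,0,0,0,0,0.2,0,0,0,0,0,0,0,0,0,0,0,0,0,0,0,0,0,0,0,0,0,0,0,0,0,0,0,0], "newtons": 55}}

```text
time: 2.52
position: [0.4837, 0.1351, 0.0816]
tool_rot: [0.815, 0.579, 0.0, 0.0]
ft_force: [0.2, -0.4, 0.5]
grip_width: 0.0418
grip_force: 0.0
```

```bash
python3 - <<'E'
from h import *
from rig import robot
o=robot.get_obs();print(o["time"],o["position"],yaw(o),o["ft_force"],o["moment"],o["grip_width"],o["grip_force"])
for n in("side","wrist"):
    c=robot.camera(n);P,h=cloud(c)
    near=np.hypot(P[:,0]-.484,P[:,1]-.133)<.09
    grey=(h[:,1]<60)&(h[:,2]>60)
    k=near&grey&(P[:,2]>.0605)&(P[:,2]<.066)
    if k.sum()>5: print(n,"plate",rect(P[k]))
E
```

```text
2.5167 [0.48369424 0.13506191 0.08162063] (np.float64(-19.19), array([0.1, 0. ])) [ 0.15647173 -0.40404677  0.47429515] [0.00530018 0.0108274  0.03670996] 0.041760949554422326 0.0
side plate n=406 centre=(484.9,133.3) long=101.5 short=76.5 longang=69.8
wrist plate n=11775 centre=(485.9,136.1) long=97.4 short=75.7 longang=70.8
```

Call:
{"method": "send_rows", "body": {"increments": [0,0,0,0,0,0,0,0,0,0,0,0,0,0,0,0,0,0,0,0,0,0,0,0,0,0,0,0,0,0,0,0,0,0,0,0,0,0,0,0,0,0], "newtons": 55}}

```text
time: 3.12
position: [0.484, 0.135, 0.0815]
tool_rot: [0.815, 0.579, 0.0, 0.0]
ft_force: [2.2, 0.1, -2.2]
grip_width: 0.0233
grip_force: 55.0
```

```bash
python3 - <<'E'
from h import *
from rig import robot
o=robot.get_obs();print(o["time"],o["position"],yaw(o),o["ft_force"],o["moment"],o["grip_width"],o["grip_force"])
c=robot.camera("wrist");np.savez("w3.npz",**c);P,h=cloud(c)
near=np.hypot(P[:,0]-.484,P[:,1]-.133)<.09
grey=(h[:,1]<60)&(h[:,2]>60)
for nm,k in (("plate",near&grey&(P[:,2]>.0605)&(P[:,2]<.066)),("foot",near&grey&(P[:,2]>.003)&(P[:,2]<.009))):
    print(nm,rect(P[k]))
E
```

```text
3.1167 [0.48404512 0.13499876 0.08152968] (np.float64(-19.2), array([ 0.7, -0. ])) [ 2.2159103   0.11711848 -2.20556825] [-0.0897873  -0.1805645   0.01729604] 0.02325877940814046 54.99994450248778
plate n=10888 centre=(484.8,136.7) long=97.1 short=75.8 longang=70.8
foot n=1862 centre=(503.9,187.3) long=86.1 short=19.0 longang=-17.6
```

Call:
{"method": "send_rows", "body": {"increments": [0,0,0,0,0,0.3,0,0,0,0,0,0,0.6,0,0,0,0,0,0,1,0,0,0,0,0,0,1.5,0,0,0,0,0,0,2,0,0,0,0,0,0,2,0,0,0,0,0,0,2,0,0,0,0,0,0,2.5,0,0,0,0,0,0,2.1,0,0,0,0,0,0,0,0,0,0,0,0,0,0,0]}}

```text
time: 4.08
position: [0.4838, 0.1351, 0.2227]
tool_rot: [0.815, 0.579, 0.001, 0.001]
ft_force: [-0.5, 0.6, -3.9]
grip_width: 0.0233
grip_force: 55.0
```

```bash
python3 - <<'E'
from h import *
from rig import robot
o=robot.get_obs();print(o["time"],o["position"],yaw(o),o["ft_force"],o["moment"],o["grip_width"])
c=robot.camera("wrist");P,h=cloud(c)
rel=P-o["position"]
grey=(h[:,1]<60)&(h[:,2]>60)
k=grey&(np.hypot(rel[:,0],rel[:,1])<.07)&(rel[:,2]>-.035)&(rel[:,2]<-.005)
print("held plate",rect(P[k]),np.median(rel[k,2]),np.percentile(rel[k,2],[5,95]))
X=rel[k];A=np.c_[X[:,:2],np.ones(len(X))];print("plate slopes",np.linalg.lstsq(A,X[:,2],rcond=None)[0])
c=robot.camera("side")
cv2.imwrite("pics/side3.png",c["image"][:,:,::-1])
for n in("scene2","side2"):
    P,h=cloud(dict(np.load(n+".npz")))
    k=(P[:,2]>.02)&(P[:,2]<.11)&(P[:,1]<-.02)&(P[:,0]>.54)&(P[:,0]<.68)&(P[:,1]>-.22)
    print(n,"beaker?",rect(P[k]))
E
```

```text
4.0833 [0.48381451 0.13513113 0.22270652] (np.float64(-19.19), array([2.8, 0.2])) [-0.45235978  0.64722956 -3.87651114] [-0.04982056  0.0484502   0.03576327] 0.02334413980876442
held plate n=11309 centre=(484.6,137.0) long=97.1 short=76.3 longang=70.8 -0.019236827242182925 [-0.02042972 -0.01806468]
plate slopes [-0.00197296 -0.01350879 -0.01879928]
scene2 beaker? n=1024 centre=(655.6,-157.2) long=76.5 short=47.2 longang=-89.9
side2 beaker? n=1270 centre=(609.9,-147.6) long=154.1 short=77.6 longang=-9.6
```

View pics/side3.png

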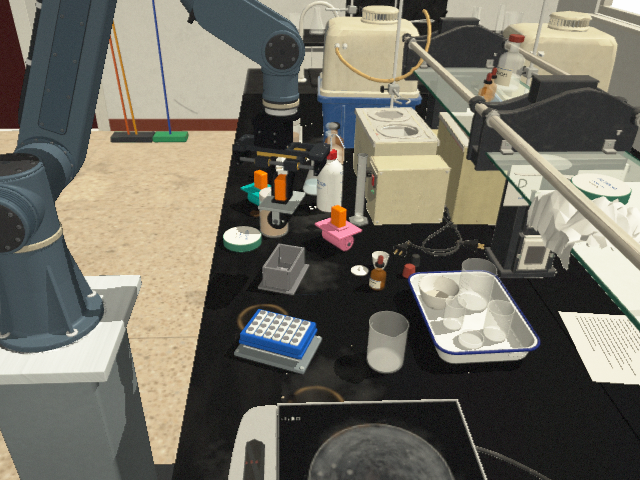

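Call:
{"method": "send_rows", "body": {"increments": [0,0,-0.007,-0.14,-1.5,0,0,0,0,-0.007,-0.14,-3,0,0,0,0,-0.007,-0.14,-3.5,0,0,0,0,-0.007,-0.14,-3.5,0,0,0,0,-0.007,-0.14,-3.5,0,0,0,0,-0.007,-0.14,-3.5,0,0,0,0,-0.007,-0.14,-3.5,0,0,0,0,-0.007,-0.14,-3.5,0,0,0,0,-0.007,-0.14,-3.5,0,0,0,0,-0.007,-0.14,-3,0,0,0,0,0,0,-1.5,0,0,0,0,0,0,0,0,0,0,0,0,0,0,0,0,0,0,0,0,0,0]}}

```text
validation failed for argument at $.in...
```

```bash
python3 - <<'E'
from h import *
from rig import robot
o=robot.get_obs();print(o["time"],o["position"],yaw(o),o["ft_force"],o["moment"],o["grip_width"])
for n in("wrist","scene","side"):
    c=robot.camera(n);np.savez(n+"4.npz",**c);P,h=cloud(c)
    if n=="wrist":cv2.imwrite("pics/wrist4.png",c["image"][:,:,::-1])
    near=np.hypot(P[:,0]-.470,P[:,1]+.111)<.1
    grey=(h[:,1]<60)&(h[:,2]>60);blu=(h[:,0]>100)&(h[:,0]<125)&(h[:,1]>150)
    for nm,k in(("nest",near&grey&(P[:,2]>.007)&(P[:,2]<.013)),("white",near&(h[:,1]<50)&(h[:,2]>150)&(P[:,2]>.05)&(P[:,2]<.08)),("bluetop",near&blu&(P[:,2]>.047))):
        if k.sum()>5: print(n,nm,rect(P[k]),np.percentile(P[k,2],[10,50,90]).round(4))
    nh=np.hypot(P[:,0]-.484,P[:,1]-.135)<.09
    for nm,k in(("rim",nh&grey&(P[:,2]>.05)&(P[:,2]<.063)),("foot",nh&grey&(P[:,2]>.003)&(P[:,2]<.009))):
        if k.sum()>5: print(n,nm,rect(P[k]))
for n,uv in(("side",(387,356)),("scene",(455,303))):
    c=dict(np.load(n+"4.npz"));d=c["R"].T@[(uv[0]-c["cx"])/c["fx"],(uv[1]-c["cy"])/c["fy"],1];C=-c["R"].T@c["t"];print("beaker",C-d*C[2]/d[2])
E
```

```text
4.1833 [0.48218243 0.134953   0.22052644] (np.float64(-19.19), array([-2.9, -0.2])) [-1.29569968  0.23053257 -3.71810059] [-0.02664196  0.0828325  -0.04039781] 0.0239741350323713
wrist nest n=16 centre=(454.8,-47.6) long=5.9 short=3.3 longang=-13.3 [0.0078 0.0086 0.0097]
wrist rim n=770 centre=(500.5,177.3) long=66.0 short=21.5 longang=-19.3
wrist foot n=1843 centre=(500.7,178.5) long=85.9 short=34.6 longang=-19.2
scene nest n=833 centre=(468.9,-109.6) long=144.0 short=105.8 longang=-22.2 [0.0078 0.0094 0.0112]
scene white n=1276 centre=(470.8,-108.0) long=108.7 short=77.5 longang=-22.4 [0.0521 0.0543 0.0562]
scene bluetop n=453 centre=(468.9,-110.0) long=126.6 short=88.2 longang=-23.8 [0.0478 0.0501 0.0516]
scene rim n=385 centre=(482.2,136.1) long=114.5 short=69.2 longang=71.7
scene foot n=445 centre=(489.4,128.5) long=129.7 short=113.4 longang=64.6
side nest n=805 centre=(471.0,-113.4) long=142.4 short=105.3 longang=-23.1 [0.0077 0.0093 0.011 ]
side white n=967 centre=(470.9,-112.1) long=106.7 short=74.9 longang=-22.7 [0.0516 0.0539 0.0558]
side bluetop n=417 centre=(470.3,-112.3) long=124.3 short=86.4 longang=-22.7 [0.048  0.0497 0.0515]
side rim n=336 centre=(483.7,133.2) long=117.1 short=67.1 longang=70.9
side foot n=407 centre=(492.8,129.5) long=143.8 short=92.5 longang=60.0
beaker [ 0.67962758 -0.14330336  0.        ]
beaker [ 0.68973851 -0.14997711  0.        ]
```

View pics/wrist4.png

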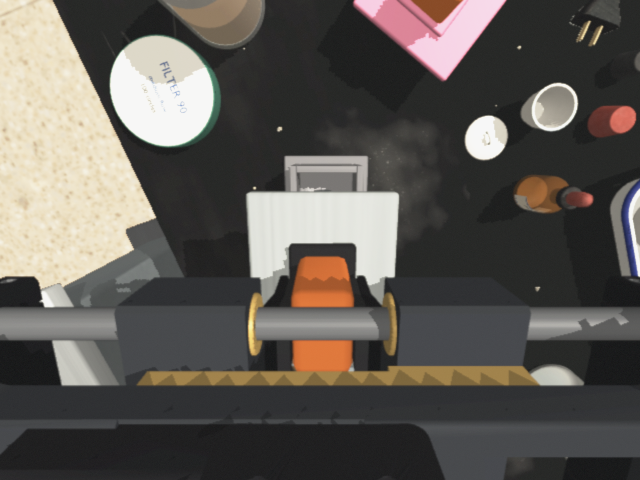

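The wrist picture shows the roller held upright, with the handle at (322,310), the plate at (250–397, 195–300), and the empty holder behind it at (326,175). The last move was refused, so I'll send it again.

Call:
{"method": "send_rows", "body": {"increments": [0,0,-0.007,-0.14,-1.5,0,0,0,0,-0.007,-0.14,-3,0,0,0,0,-0.007,-0.14,-3.5,0,0,0,0,-0.007,-0.14,-3.5,0,0,0,0,-0.007,-0.14,-3.5,0,0,0,0,-0.007,-0.14,-3.5,0,0,0,0,-0.007,-0.14,-3.5,0,0,0,0,-0.007,-0.14,-3.5,0,0,0,0,-0.007,-0.14,-3.5,0,0,0,0,-0.007,-0.14,-3,0,0,0,0,0,0,-1.5,0,0,0,0,0,0,0,0,0,0,0,0,0,0,0,0,0,0,0,0,0,0,0], "newtons": 55}}

```text
time: 5.5
position: [0.4689, -0.1985, 0.2207]
tool_rot: [0.835, 0.551, -0.0, -0.002]
ft_force: [0.1, -0.2, -3.8]
grip_width: 0.0242
grip_force: 55.0
```

```bash
python3 - <<'E'
from h import *
from rig import robot
o=robot.get_obs();print(o["time"],o["position"],yaw(o),o["ft_force"],o["moment"],o["grip_width"])
c=robot.camera("wrist");np.savez("wrist5.npz",**c);P,h=cloud(c)
cv2.imwrite("pics/wrist5.png",c["image"][:,:,::-1])
near=np.hypot(P[:,0]-.470,P[:,1]+.111)<.1
grey=(h[:,1]<60)&(h[:,2]>60);blu=(h[:,0]>100)&(h[:,0]<125)&(h[:,1]>150)
for nm,k in(("nest",near&grey&(P[:,2]>.007)&(P[:,2]<.013)),("white",near&(h[:,1]<50)&(h[:,2]>150)&(P[:,2]>.05)&(P[:,2]<.08)),("bluetop",near&blu&(P[:,2]>.047))):
    if k.sum()>5: print(nm,rect(P[k]),np.percentile(P[k,2],[10,50,90]).round(4))
E
```

```text
5.5 [ 0.46890605 -0.198488    0.22067562] (np.float64(-23.19), array([-2.3,  2.5])) [ 0.11360384 -0.19943124 -3.7908463 ] [0.00564164 0.04839589 0.04921056] 0.02415971047936807
nest n=1643 centre=(472.0,-109.5) long=143.1 short=102.6 longang=-23.2 [0.0079 0.0091 0.0104]
white n=9311 centre=(471.3,-109.3) long=106.7 short=71.8 longang=-23.2 [0.0527 0.0543 0.0555]
bluetop n=2992 centre=(471.4,-109.6) long=123.7 short=82.6 longang=-23.2 [0.0491 0.0503 0.0513]
```

View pics/wrist5.png

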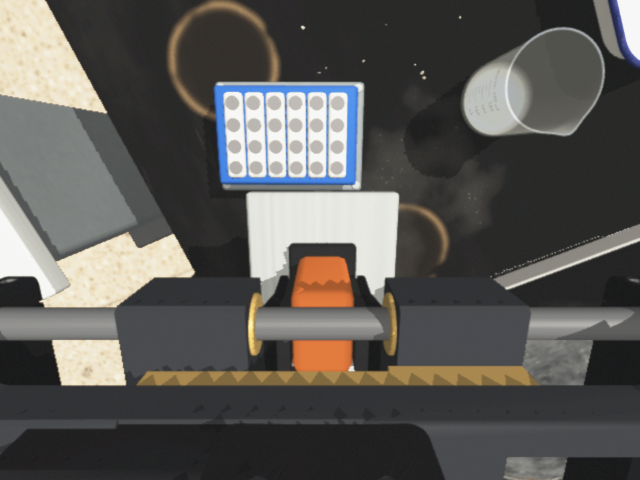

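The block shows at (288,137), with the face and strips cleanly fitted. I'm moving above strip 3 to feel for the height.

Call:
{"method": "send_rows", "body": {"increments": [0,0,0,0.1,0.8,0,0,0,0,0,0.2,1.6,0,0,0,0,0,0.2,1.8,0,0,0,0,0,0.2,1.8,-0.5,0,0,0,0,0.2,1.6,-1.5,0,0,0,0,0.1,0.8,-2,0,0,0,0,0,0,-2,0,0,0,0,0,0,-1.5,0,0,0,0,0,0,-0.8,0,0,0,0,0,0,-0.3,0,0,0,0,0,0,0,0,0,0,0,0,0,0,0,0,0,0,0,0,0,0], "newtons": 55}}

```text
time: 6.63
position: [0.4804, -0.1162, 0.1365]
tool_rot: [0.835, 0.55, 0.001, 0.001]
ft_force: [-0.1, -0.1, -3.9]
grip_width: 0.0238
grip_force: 55.0
```

```bash
cat > s.py <<'E'
from h import *
from rig import robot
o=robot.get_obs();p=o["position"]
u=np.array([np.cos(np.radians(-23.2)),np.sin(np.radians(-23.2))]);d=p[:2]-[.4707,-.1113]
print(o["time"].__round__(2),"p",p.round(5),"nest x,y mm",(d@u*1000).round(2),((-d[0]*u[1]+d[1]*u[0])*1000).round(2),yaw(o),"F",o["ft_force"].round(2),"M",o["moment"].round(3),o["grip_width"].round(5))
E
python3 s.py; python3 s.py; python3 s.py
```

```text
Traceback (most recent call last):
  File "s.py", line 5, in <module>
    print(o["time"].__round__(2),"p",p.round(5),"nest x,y mm",(d@u*1000).round(2),((-d[0]*u[1]+d[1]*u[0])*1000).round(2),yaw(o),"F",o["ft_force"].round(2),"M",o["moment"].round(3),o["grip_width"].round(5))
                                                                                                                                                                                    ^^^^^^^^^^^^^^^^^^^^^
AttributeError: 'float' object has no attribute 'round'
Traceback (most recent call last):
  File "s.py", line 5, in <module>
    print(o["time"].__round__(2),"p",p.round(5),"nest x,y mm",(d@u*1000).round(2),((-d[0]*u[1]+d[1]*u[0])*1000).round(2),yaw(o),"F",o["ft_force"].round(2),"M",o["moment"].round(3),o["grip_width"].round(5))
                                                                                                                                                                                    ^^^^^^^^^^^^^^^^^^^^^
AttributeError: 'float' object has no attribute 'round'
Traceback (most recent call last):
  File "s.py", line 5, in <module>
    print(o["time"].__round__(2),"p",p.round(5),"nest x,y mm",(d@u*1000).round(2),((-d[0]*u[1]+d[1]*u[0])*1000).round(2),yaw(o),"F",o["ft_force"].round(2),"M",o["moment"].round(3),o["grip_width"].round(5))
                                                                                                                                                                                    ^^^^^^^^^^^^^^^^^^^^^
AttributeError: 'float' object has no attribute 'round'
```

```bash
sed -i 's/,o\["grip_width"\].round(5)//' s.py && python3 s.py
```

```text
6.63 p [ 0.48042 -0.11619  0.13645] nest x,y mm 10.86 -0.66 (np.float64(-23.2), array([ 1.9, -0.9])) F [-0.07 -0.13 -3.87] M [-0.057  0.011  0.065]
```

Call:
{"method": "send_rows", "body": {"increments": [0,0,0,0,0,-0.2,0,0,0,0,0,0,-0.2,0,0,0,0,0,0,-0.1,0,0,0,0,0,0,-0.05,0,0,0,0,0,0,-0.05,0,0,0,0,0,0,0,0]}}

```text
time: 7.13
position: [0.4796, -0.116, 0.1295]
tool_rot: [0.835, 0.55, -0.0, -0.0]
ft_force: [0.3, 0.6, -3.0]
grip_width: 0.0235
grip_force: 55.0
```

Call:
{"method": "send_rows", "body": {"increments": [0,0,0,0,0,-0.05,0,0,0,0,0,0,0,0]}}

```text
time: 7.3
position: [0.4796, -0.1159, 0.1289]
tool_rot: [0.835, 0.55, -0.0, -0.0]
ft_force: [0.4, -0.1, -4.1]
grip_width: 0.0235
grip_force: 55.0
```

Call:
{"method": "send_rows", "body": {"increments": [0,0,0,0,0,-0.05,0,0,0,0,0,0,0,0]}}

```text
time: 7.47
position: [0.4796, -0.1159, 0.1285]
tool_rot: [0.835, 0.55, -0.0, -0.0]
ft_force: [0.4, -0.0, -3.4]
grip_width: 0.0239
grip_force: 55.0
```

Call:
{"method": "send_rows", "body": {"increments": [0,0,0,0,0,-0.04,0,0,0,0,0,0,0,0]}}

```text
time: 7.63
position: [0.4797, -0.116, 0.1281]
tool_rot: [0.835, 0.55, -0.0, -0.0]
ft_force: [0.6, 0.1, -3.9]
grip_width: 0.0235
grip_force: 55.0
```

Call:
{"method": "send_rows", "body": {"increments": [0,0,0,0,0,-0.03,0,0,0,0,0,0,0,0]}}

```text
time: 7.8
position: [0.4798, -0.116, 0.128]
tool_rot: [0.835, 0.55, 0.0, 0.0]
ft_force: [-0.6, 0.4, -2.4]
grip_width: 0.0235
grip_force: 55.0
```

Call:
{"method": "send_rows", "body": {"increments": [0,0,0,0,0,-0.02,0,0,0,0,0,0,0,0]}}

```text
time: 7.97
position: [0.4799, -0.1161, 0.1279]
tool_rot: [0.835, 0.55, 0.0, 0.0]
ft_force: [-0.6, 0.5, -2.0]
grip_width: 0.0236
grip_force: 55.0
```

Call:
{"method": "send_rows", "body": {"increments": [0,0,0,0,0,-0.04,0,0,0,0,0,0,0,0,0,0,0,0,0,0,0]}}

```text
time: 8.22
position: [0.4802, -0.1162, 0.1277]
tool_rot: [0.835, 0.55, 0.0, 0.001]
ft_force: [1.3, 0.1, 1.5]
grip_width: 0.0237
grip_force: 55.0
```

```bash
python3 s.py
```

```text
8.22 p [ 0.48017 -0.11618  0.12767] nest x,y mm 10.63 -0.76 (np.float64(-23.21), array([ 1.2, -0.6])) F [1.27 0.1  1.52] M [ 0.07   0.075 -0.002]
```

Call:
{"method": "send_rows", "body": {"increments": [0,0,0,0.276,-0.118,-0.04,0,0,0,0,0.276,-0.118,-0.06,0,0,0,0,0.276,-0.118,-0.07,0]}}

```text
time: 8.47
position: [0.4884, -0.1197, 0.1259]
tool_rot: [0.835, 0.55, 0.0, 0.0]
ft_force: [-1.2, -0.6, 5.9]
grip_width: 0.0234
grip_force: 55.0
```

```bash
python3 s.py
```

```text
8.47 p [ 0.48844 -0.11972  0.1259 ] nest x,y mm 19.62 -0.75 (np.float64(-23.21), array([ 0.4, -0.2])) F [-1.24 -0.6   5.88] M [0.093 0.212 0.015]
```

Call:
{"method": "send_rows", "body": {"increments": [0,0,0,0.276,-0.118,-0.06,0,0,0,0,0.276,-0.118,-0.04,0]}}

```text
time: 8.63
position: [0.4941, -0.1222, 0.1246]
tool_rot: [0.835, 0.55, 0.0, 0.0]
ft_force: [-0.7, -0.2, 3.1]
grip_width: 0.0236
grip_force: 55.0
```

```bash
python3 s.py
```

```text
8.63 p [ 0.49407 -0.12216  0.12464] nest x,y mm 25.75 -0.77 (np.float64(-23.21), array([ 0.6, -0.3])) F [-0.67 -0.22  3.1 ] M [-0.009  0.008  0.012]
```

Call:
{"method": "send_rows", "body": {"increments": [0,0,0,0.276,-0.118,-0.04,0,0,0,0,0.276,-0.118,-0.03,0,0,0,0,0.276,-0.118,-0.03,0]}}

```text
time: 8.88
position: [0.5009, -0.125, 0.1233]
tool_rot: [0.835, 0.551, -0.001, -0.001]
ft_force: [-3.6, 1.8, 5.9]
grip_width: 0.0235
grip_force: 55.0
```

Call:
{"method": "send_rows", "body": {"increments": [0,0,0,0.276,-0.118,-0.02,0,0,0,0,0.276,-0.118,-0.03,0,0,0,0,0.276,-0.118,-0.03,0]}}

```text
time: 9.13
position: [0.5106, -0.1292, 0.1229]
tool_rot: [0.835, 0.55, 0.0, 0.0]
ft_force: [-0.1, -0.2, 5.6]
grip_width: 0.0235
grip_force: 55.0
```

Call:
{"method": "send_rows", "body": {"increments": [0,0,0,0.276,-0.118,-0.03,0,0,0,0,0.276,-0.118,-0.03,0]}}

```text
time: 9.3
position: [0.5168, -0.1319, 0.1225]
tool_rot: [0.835, 0.55, 0.001, 0.001]
ft_force: [-0.3, -0.3, 5.4]
grip_width: 0.023
grip_force: 55.0
```

```bash
python3 s.py
```

```text
9.3 p [ 0.51682 -0.13188  0.12246] nest x,y mm 50.5 -0.75 (np.float64(-23.21), array([ 2.2, -1. ])) F [-0.3  -0.35  5.43] M [-0.013  0.08  -0.067]
```

Call:
{"method": "send_rows", "body": {"increments": [0,0,0,-0.276,0.118,0.02,0,0,0,0,-0.276,0.118,0.02,0,0,0,0,-0.276,0.118,0.02,0,0,0,0,-0.276,0.118,0.02,0]}}

```text
time: 9.63
position: [0.5042, -0.1265, 0.1231]
tool_rot: [0.835, 0.55, 0.0, 0.0]
ft_force: [2.5, -0.4, 7.1]
grip_width: 0.0239
grip_force: 55.0
```

Call:
{"method": "send_rows", "body": {"increments": [0,0,0,-0.276,0.118,0.015,0,0,0,0,-0.276,0.118,0.015,0,0,0,0,-0.276,0.118,0.01,0,0,0,0,-0.276,0.118,0.01,0]}}

```text
time: 9.97
position: [0.4936, -0.1219, 0.1239]
tool_rot: [0.835, 0.55, 0.0, 0.001]
ft_force: [0.8, -1.2, 6.8]
grip_width: 0.0238
grip_force: 55.0
```

```bash
python3 s.py
```

```text
9.97 p [ 0.4936  -0.12194  0.12392] nest x,y mm 25.24 -0.76 (np.float64(-23.21), array([ 1.4, -0.7])) F [ 0.82 -1.24  6.75] M [-0.    -0.093 -0.035]
```

Call:
{"method": "send_rows", "body": {"increments": [0,0,0,-0.276,0.118,0.01,0,0,0,0,-0.276,0.118,0.005,0,0,0,0,-0.276,0.118,0.005,0,0,0,0,-0.276,0.118,0.005,0]}}

```text
time: 10.3
position: [0.4828, -0.1173, 0.1242]
tool_rot: [0.835, 0.55, 0.0, 0.001]
ft_force: [0.8, -0.4, 9.3]
grip_width: 0.0239
grip_force: 55.0
```

Call:
{"method": "send_rows", "body": {"increments": [0,0,0,-0.276,0.118,0.005,0,0,0,0,-0.276,0.118,0,0,0,0,0,-0.276,0.118,0,0,0,0,0,-0.276,0.118,0,0]}}

```text
time: 10.63
position: [0.473, -0.1131, 0.1246]
tool_rot: [0.835, 0.55, 0.001, 0.002]
ft_force: [3.1, -1.2, 5.5]
grip_width: 0.0234
grip_force: 55.0
```

Call:
{"method": "send_rows", "body": {"increments": [0,0,0,-0.276,0.118,0,0,0,0,0,-0.276,0.118,-0.005,0,0,0,0,-0.276,0.118,-0.005,0]}}

```text
time: 10.88
position: [0.4629, -0.1088, 0.1242]
tool_rot: [0.835, 0.55, 0.0, 0.0]
ft_force: [0.2, 1.2, 10.7]
grip_width: 0.0238
grip_force: 55.0
```

```bash
python3 s.py
```

```text
10.88 p [ 0.46294 -0.10882  0.12423] nest x,y mm -8.11 -0.78 (np.float64(-23.2), array([ 0.5, -0.3])) F [ 0.23  1.23 10.72] M [ 0.019 -0.047 -0.024]
```

Call:
{"method": "send_rows", "body": {"increments": [0,0,0,-0.276,0.118,0,0,0,0,0,-0.276,0.118,-0.005,0,0,0,0,-0.276,0.118,-0.01,0,0,0,0,-0.276,0.118,-0.01,0]}}

```text
time: 11.22
position: [0.4526, -0.1044, 0.1238]
tool_rot: [0.835, 0.55, 0.001, 0.001]
ft_force: [1.1, 0.1, 2.6]
grip_width: 0.0235
grip_force: 55.0
```

Call:
{"method": "send_rows", "body": {"increments": [0,0,0,-0.276,0.118,-0.01,0,0,0,0,-0.276,0.118,-0.01,0,0,0,0,-0.276,0.118,-0.01,0,0,0,0,-0.276,0.118,-0.015,0]}}

```text
time: 11.55
position: [0.4408, -0.0993, 0.1232]
tool_rot: [0.835, 0.55, 0.0, 0.0]
ft_force: [3.3, -1.2, 5.5]
grip_width: 0.0236
grip_force: 55.0
```

Call:
{"method": "send_rows", "body": {"increments": [0,0,0,-0.276,0.118,-0.015,0,0,0,0,-0.276,0.118,-0.02,0,0,0,0,-0.276,0.118,-0.02,0]}}

```text
time: 11.8
position: [0.4323, -0.0957, 0.1225]
tool_rot: [0.835, 0.55, -0.0, -0.0]
ft_force: [-0.0, 0.0, 7.6]
grip_width: 0.0237
grip_force: 55.0
```

Call:
{"method": "send_rows", "body": {"increments": [0,0,0,-0.276,0.118,-0.02,0,0,0,0,-0.276,0.118,-0.02,0,0,0,0,-0.276,0.118,-0.02,0]}}

```text
time: 12.05
position: [0.4226, -0.0915, 0.1216]
tool_rot: [0.835, 0.551, -0.001, -0.001]
ft_force: [0.0, -0.3, 6.2]
grip_width: 0.0236
grip_force: 55.0
```

```bash
python3 s.py
```

```text
12.05 p [ 0.42263 -0.09153  0.12163] nest x,y mm -51.97 -0.77 (np.float64(-23.19), array([-3.3,  1.4])) F [ 0.03 -0.32  6.22] M [ 0.028  0.074 -0.072]
```

Call:
{"method": "send_rows", "body": {"increments": [0,0,0,0.276,-0.118,0.02,0,0,0,0,0.276,-0.118,0.02,0,0,0,0,0.276,-0.118,0.02,0,0,0,0,0.276,-0.118,0.02,0]}}

```text
time: 12.38
position: [0.4335, -0.0961, 0.1224]
tool_rot: [0.835, 0.551, -0.001, -0.002]
ft_force: [-0.1, -0.2, 7.5]
grip_width: 0.0234
grip_force: 55.0
```

Call:
{"method": "send_rows", "body": {"increments": [0,0,0,0.276,-0.118,0.015,0,0,0,0,0.276,-0.118,0.015,0,0,0,0,0.276,-0.118,0.015,0,0,0,0,0.276,-0.118,0.015,0]}}

```text
time: 12.72
position: [0.4443, -0.1008, 0.1232]
tool_rot: [0.835, 0.551, -0.001, -0.002]
ft_force: [-1.2, -0.1, 10.4]
grip_width: 0.0237
grip_force: 55.0
```

Call:
{"method": "send_rows", "body": {"increments": [0,0,0,0.276,-0.118,0.01,0,0,0,0,0.276,-0.118,0.01,0,0,0,0,0.276,-0.118,0.01,0,0,0,0,0.276,-0.118,0.005,0,0,0,0,0.276,-0.118,0.005,0]}}

```text
time: 13.13
position: [0.4573, -0.1064, 0.1237]
tool_rot: [0.835, 0.551, -0.002, -0.003]
ft_force: [-2.0, 0.6, 14.7]
grip_width: 0.0234
grip_force: 55.0
```

```bash
python3 s.py
```

```text
13.13 p [ 0.45733 -0.10636  0.12373] nest x,y mm -14.23 -0.72 (np.float64(-23.16), array([-6.5,  2.6])) F [-1.97  0.61 14.75] M [ 0.114  0.519 -0.028]
```

Call:
{"method": "send_rows", "body": {"increments": [0,0,0,0.276,-0.118,0.03,0,0,0,0,0.276,-0.118,0.02,0]}}

```text
time: 13.3
position: [0.4644, -0.1094, 0.1243]
tool_rot: [0.835, 0.551, -0.001, -0.001]
ft_force: [-0.2, 0.3, 8.9]
grip_width: 0.0235
grip_force: 55.0
```

Call:
{"method": "send_rows", "body": {"increments": [0,0,0,0.276,-0.118,0,0,0,0,0,0.276,-0.118,0,0]}}

```text
time: 13.47
position: [0.4705, -0.112, 0.1242]
tool_rot: [0.835, 0.551, -0.001, -0.001]
ft_force: [0.5, -0.1, 4.8]
grip_width: 0.0237
grip_force: 55.0
```

```bash
python3 s.py
```

```text
13.47 p [ 0.47046 -0.112    0.1242 ] nest x,y mm 0.05 -0.74 (np.float64(-23.19), array([-1.7,  0.6])) F [ 0.48 -0.15  4.77] M [ 0.01   0.144 -0.031]
```

Call:
{"method": "send_rows", "body": {"increments": [0,0,0,0.276,-0.118,0,0,0,0,0,0.276,-0.118,0,0,0,0,0,0.276,-0.118,-0.005,0,0,0,0,0.276,-0.118,-0.005,0]}}

```text
time: 13.8
position: [0.4812, -0.1166, 0.1242]
tool_rot: [0.835, 0.551, -0.001, -0.001]
ft_force: [0.1, 0.2, 8.3]
grip_width: 0.0237
grip_force: 55.0
```

Call:
{"method": "send_rows", "body": {"increments": [0,0,0,0.276,-0.118,-0.005,0,0,0,0,0.276,-0.118,-0.01,0,0,0,0,0.276,-0.118,-0.01,0,0,0,0,0.276,-0.118,-0.01,0]}}

```text
time: 14.13
position: [0.4908, -0.1207, 0.1233]
tool_rot: [0.835, 0.551, -0.002, -0.003]
ft_force: [-2.6, 1.0, 11.2]
grip_width: 0.0233
grip_force: 55.0
```

Call:
{"method": "send_rows", "body": {"increments": [0,0,0,0.276,-0.118,-0.01,0,0,0,0,0.276,-0.118,-0.015,0,0,0,0,0.276,-0.118,-0.015,0,0,0,0,0.276,-0.118,-0.015,0]}}

```text
time: 14.47
position: [0.5036, -0.1262, 0.1231]
tool_rot: [0.835, 0.551, -0.001, -0.001]
ft_force: [1.6, -0.6, 5.8]
grip_width: 0.0239
grip_force: 55.0
```

Call:
{"method": "send_rows", "body": {"increments": [0,0,0,0.276,-0.118,-0.02,0,0,0,0,0.276,-0.118,-0.02,0,0,0,0,0.276,-0.118,-0.02,0,0,0,0,0.276,-0.118,-0.02,0]}}

```text
time: 14.8
position: [0.5142, -0.1307, 0.1222]
tool_rot: [0.835, 0.551, -0.001, -0.001]
ft_force: [0.5, -0.5, 6.2]
grip_width: 0.0235
grip_force: 55.0
```

```bash
python3 s.py
```

```text
14.8 p [ 0.5142  -0.13073  0.12218] nest x,y mm 47.64 -0.72 (np.float64(-23.19), array([-2.8,  1. ])) F [ 0.45 -0.49  6.16] M [-0.006  0.006  0.003]
```

Call:
{"method": "send_rows", "body": {"increments": [0,0,0,0.2,-0.08,0.1,0,0,0,0,0,0,0.5,0,0,0,0,0,0,1.2,0,0,0,0,0,0,2,0,0,0,0,0,-1,2,0,0,0,0,-1,-1.4,2,0,0,0,0,-1.2,-1.4,1.5,0,0,0,0,-1.2,-1.4,0.5,0,0,0,0,-1,-1.2,0,0,0,0,0,-0.3,-0.4,0,0,0,0,0,0,0,0,0,0,0,0,0,0,0,0,0,0,0,0,0,0,0]}}

```text
time: 15.88
position: [0.4703, -0.199, 0.2194]
tool_rot: [0.835, 0.551, -0.0, -0.001]
ft_force: [0.3, 0.0, -4.0]
grip_width: 0.0235
grip_force: 55.0
```

```bash
python3 - <<'E'
exec(open("s.py").read())
def strips(P,h,cx,cy,tag):
    a=np.radians(-23.2);d=P[:,:2]-[cx,cy]
    X=(d@[np.cos(a),np.sin(a)])*1e3;Y=(d@[-np.sin(a),np.cos(a)])*1e3;Z=P[:,2]*1e3
    ring=(((abs(X)>55)&(abs(X)<60)&(abs(Y)<38))|((abs(X)<58)&(abs(Y)>37.5)&(abs(Y)<40.5)))&(Z>44)&(Z<62)
    A=lambda k:np.c_[X[k],Y[k],np.ones(k.sum())]
    co=np.linalg.lstsq(A(ring),Z[ring],rcond=None)[0]
    print(tag,"face plane",co.round(4),[ (np.median((Z-np.c_[X,Y,np.ones(len(X))]@co)[(abs(X-s)<5)&(abs(Y)<32)&(Z>44)&(Z<62)])).round(2) for s in(-45,-27,-9,9,27,45)])
P,h=cloud(dict(np.load("wrist5.npz")));strips(P,h,.4714,-.1095,"before")
c=robot.camera("wrist");cv2.imwrite("pics/wrist6.png",c["image"][:,:,::-1]);P,h=cloud(c);strips(P,h,.4714,-.1095,"after")
for n,x,y in(("scene",.469,-.1098),("side",.471,-.113)):
    P,h=cloud(dict(np.load(n+"4.npz")));strips(P,h,x,y,n+" before")
    P,h=cloud(robot.camera(n));strips(P,h,x,y,n+" after")
E
```

```text
15.88 p [ 0.47027 -0.199    0.21944] nest x,y mm 34.15 -80.78 (np.float64(-23.19), array([-1.7,  1.9])) F [ 0.31  0.04 -3.96] M [-0.039  0.008  0.036]
before face plane [-3.00000e-04  2.10000e-03  5.03979e+01] [np.float64(4.4), np.float64(4.06), np.float64(4.08), np.float64(4.71), np.float64(4.53), np.float64(4.0)]
after face plane [-6.00000e-04  3.30000e-03  5.04046e+01] [np.float64(1.82), np.float64(1.82), np.float64(1.81), np.float64(1.74), np.float64(1.8), np.float64(1.77)]
scene before face plane [2.00000e-04 2.44000e-02 5.00618e+01] [np.float64(4.99), np.float64(4.36), np.float64(4.53), np.float64(5.16), np.float64(4.83), np.float64(4.47)]
scene after face plane [-1.50000e-03  2.18000e-02  4.98906e+01] [np.float64(2.06), np.float64(2.31), np.float64(2.21), np.float64(2.6), np.float64(2.21), np.float64(2.34)]
side before face plane [-5.20000e-03  3.09000e-02  4.97424e+01] [np.float64(4.69), np.float64(4.25), np.float64(4.22), np.float64(5.24), np.float64(5.02), np.float64(4.82)]
side after face plane [-4.30000e-03  3.39000e-02  4.98207e+01] [np.float64(2.45), np.float64(2.18), np.float64(3.14), np.float64(2.45), np.float64(2.2), np.float64(2.45)]
```

View pics/wrist6.png

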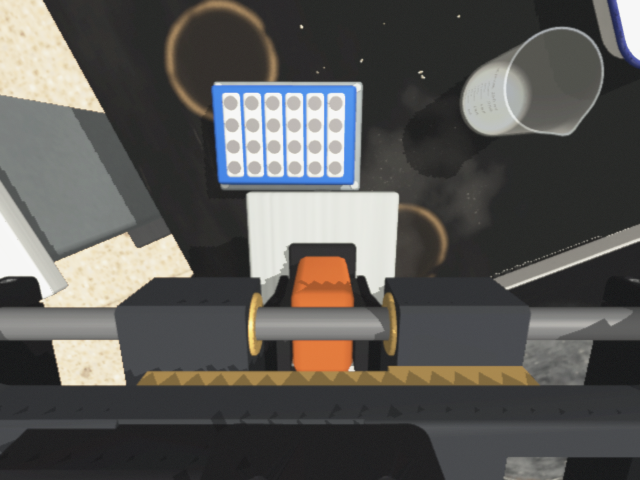

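All six strips now stand evenly about 1.8 mm over the face, down from about 4.4 mm. That matches fully home, and the roller sits in the grip as before. I'm returning it to the holder.

Call:
{"method": "send_rows", "body": {"increments": [0,0,0.007,0.14,1.5,0,0,0,0,0.007,0.14,3,0,0,0,0,0.007,0.14,3.5,0,0,0,0,0.007,0.14,3.5,0,0,0,0,0.007,0.14,3.5,0,0,0,0,0.007,0.14,3.5,0,0,0,0,0.007,0.14,3.5,0,0,0,0,0.007,0.14,3.5,0,0,0,0,0.007,0.14,3.5,0,0,0,0,0.007,0.14,3,0,0,0,0,0,0,1.4,0,0,0,0,0,0,0,0,0,0,0,0,0,0,0,0,0,0,0,0,0,0,0,0,0,0,0,0,0,0,0,0]}}

```text
validation failed for argument at $.in...
```

```bash
python3 - <<'E'
exec(open("s.py").read())
c=robot.camera("wrist");P,h=cloud(c);rel=P-p
grey=(h[:,1]<60)&(h[:,2]>60)
k=grey&(np.hypot(rel[:,0],rel[:,1])<.07)&(rel[:,2]>-.035)&(rel[:,2]<-.005)
print("held plate",rect(P[k]),np.median(rel[k,2]));X=rel[k];print(np.linalg.lstsq(np.c_[X[:,:2],np.ones(len(X))],X[:,2],rcond=None)[0].round(4))
nh=np.hypot(P[:,0]-.484,P[:,1]-.135)<.09
for nm,k in(("rim",nh&grey&(P[:,2]>.05)&(P[:,2]<.063)),("foot",nh&grey&(P[:,2]>.003)&(P[:,2]<.009))):
    if k.sum()>5: print(nm,rect(P[k]))
E
```

```text
16.03 p [ 0.47076 -0.19929  0.21987] nest x,y mm 34.72 -80.85 (np.float64(-23.14), array([-0.7,  0.8])) F [ 0.25  0.08 -3.55] M [-0.039  0.048 -0.01 ]
held plate n=11303 centre=(471.6,-197.4) long=97.1 short=76.2 longang=66.8 -0.01923983625942563
[-0.007  -0.0131 -0.0188]
```

Call:
{"method": "send_rows", "body": {"increments": [0,0,0.007,0.14,1.5,0,0,0,0,0.007,0.14,3,0,0,0,0,0.007,0.14,3.5,0,0,0,0,0.007,0.14,3.5,0,0,0,0,0.007,0.14,3.5,0,0,0,0,0.007,0.14,3.5,0,0,0,0,0.007,0.14,3.5,0,0,0,0,0.007,0.14,3.5,0,0,0,0,0.007,0.1,3.5,0,0,0,0,0.007,0.1,3,0,0,0,0,0,0,1.4,0,0,0,0,0,0,0,0,0,0,0,0,0,0,0,0,0,0,0,0,0,0,0,0,0,0,0,0,0,0], "newtons": 55}}

```text
time: 17.33
position: [0.4838, 0.1331, 0.2202]
tool_rot: [0.815, 0.579, -0.0, 0.0]
ft_force: [0.8, 0.4, -4.3]
grip_width: 0.0237
grip_force: 55.0
```

```bash
python3 - <<'E'
exec(open("s.py").read())
c=robot.camera("wrist");P,h=cloud(c);rel=P-p
grey=(h[:,1]<60)&(h[:,2]>60)
k=grey&(np.hypot(rel[:,0],rel[:,1])<.07)&(rel[:,2]>-.035)&(rel[:,2]<-.005)
print("held plate",rect(P[k]),np.median(rel[k,2]))
nh=np.hypot(P[:,0]-.484,P[:,1]-.135)<.09
for nm,k in(("rim",nh&grey&(P[:,2]>.05)&(P[:,2]<.063)),("foot",nh&grey&(P[:,2]>.003)&(P[:,2]<.009))):
    if k.sum()>5:
        print(nm,rect(P[k]));a=np.radians(70.8);d=P[k,:2]-[.4848,.1367]
        print(np.percentile(d@[np.cos(a),np.sin(a)]*1e3,[1,99]).round(1),np.percentile(d@[np.sin(a),-np.cos(a)]*1e3,[1,99]).round(1))
E
```

```text
17.33 p [0.48379 0.13306 0.22024] nest x,y mm -84.23 229.76 (np.float64(-19.25), array([-0.2, -0.4])) F [ 0.76  0.35 -4.28] M [-0.002  0.026 -0.016]
held plate n=11295 centre=(484.5,134.8) long=97.4 short=76.3 longang=70.8 -0.019290412424004783
rim n=793 centre=(500.3,177.0) long=66.0 short=23.3 longang=-19.5
[31.8 54.7] [-31.4  34.1]
foot n=1944 centre=(500.5,177.9) long=85.8 short=35.6 longang=-19.3
[26.4 61.8] [-40.9  43.6]
```

Call:
{"method": "send_rows", "body": {"increments": [0,0,0,0.15,0.15,-1,0,0,0,0,0,0,-2,0,0,0,0,0,0,-2,0,0,0,0,0,0,-2,0,0,0,0,0,0,-1,0,0,0,0,0,0,-0.5,0,0,0,0,0,0,0,0,0,0,0,0,0,0,0]}}

```text
time: 18.05
position: [0.4858, 0.1352, 0.1355]
tool_rot: [0.815, 0.579, 0.0, 0.0]
ft_force: [-0.3, -0.7, -3.4]
grip_width: 0.0235
grip_force: 55.0
```

Call:
{"method": "send_rows", "body": {"increments": [0,0,0,0,0,-0.4,0,0,0,0,0,0,-0.4,0,0,0,0,0,0,-0.4,0,0,0,0,0,0,-0.4,0]}}

```text
time: 18.38
position: [0.4855, 0.1355, 0.1194]
tool_rot: [0.815, 0.579, 0.0, 0.0]
ft_force: [-1.0, 0.7, -3.5]
grip_width: 0.0236
grip_force: 55.0
```

Call:
{"method": "send_rows", "body": {"increments": [0,0,0,0,0,-0.4,0,0,0,0,0,0,-0.4,0,0,0,0,0,0,-0.4,0,0,0,0,0,0,-0.4,0]}}

```text
time: 18.72
position: [0.4853, 0.1354, 0.1028]
tool_rot: [0.815, 0.579, -0.0, -0.0]
ft_force: [0.0, 0.6, -4.6]
grip_width: 0.0236
grip_force: 55.0
```

```bash
python3 s.py
```

```text
18.72 p [0.48526 0.13542 0.10283] nest x,y mm -83.81 232.5 (np.float64(-19.19), array([-0.1, -0. ])) F [ 0.    0.6  -4.58] M [-0.029 -0.018  0.012]
```

In the pocket and touching nothing. I'm lowering to about 0.0835 and then in small steps.

Call:
{"method": "send_rows", "body": {"increments": [0,0,0,0,0,-0.4,0,0,0,0,0,0,-0.4,0,0,0,0,0,0,-0.4,0,0,0,0,0,0,-0.3,0,0,0,0,0,0,-0.2,0,0,0,0,0,0,-0.15,0,0,0,0,0,0,0,0]}}

```text
time: 19.3
position: [0.4851, 0.1354, 0.0845]
tool_rot: [0.815, 0.579, -0.0, -0.0]
ft_force: [-0.6, -0.5, -4.1]
grip_width: 0.0237
grip_force: 55.0
```

Call:
{"method": "send_rows", "body": {"increments": [0,0,0,0,0,-0.06,0,0,0,0,0,0,0,0]}}

```text
time: 19.47
position: [0.4853, 0.1354, 0.0843]
tool_rot: [0.815, 0.579, 0.0, 0.0]
ft_force: [0.1, -1.0, -4.2]
grip_width: 0.0237
grip_force: 55.0
```

Call:
{"method": "send_rows", "body": {"increments": [0,0,0,0,0,-0.06,0,0,0,0,0,0,0,0]}}

```text
time: 19.63
position: [0.4853, 0.1354, 0.0837]
tool_rot: [0.815, 0.579, 0.0, 0.0]
ft_force: [-0.6, 0.2, -3.5]
grip_width: 0.0235
grip_force: 55.0
```

```bash
python3 s.py
```

```text
19.63 p [0.48534 0.13542 0.08369] nest x,y mm -83.74 232.54 (np.float64(-19.19), array([0.3, 0. ])) F [-0.6   0.15 -3.54] M [-0.031 -0.013 -0.065]
```

Call:
{"method": "send_rows", "body": {"increments": [0,0,0,0,0,-0.08,0,0,0,0,0,0,-0.04,0,0,0,0,0,0,0,0]}}

```text
time: 19.88
position: [0.4852, 0.1354, 0.0823]
tool_rot: [0.815, 0.579, -0.0, -0.0]
ft_force: [-0.2, -0.1, -3.8]
grip_width: 0.0235
grip_force: 55.0
```

Call:
{"method": "send_rows", "body": {"increments": [0,0,0,0,0,-0.05,0,0,0,0,0,0,0,0]}}

```text
time: 20.05
position: [0.4852, 0.1354, 0.0818]
tool_rot: [0.815, 0.579, -0.0, -0.0]
ft_force: [0.2, -1.3, -4.0]
grip_width: 0.0235
grip_force: 55.0
```

Call:
{"method": "send_rows", "body": {"increments": [0,0,0,0,0,-0.04,0,0,0,0,0,0,0,0,0,0,0,0,0,0,0]}}

```text
time: 20.3
position: [0.4853, 0.1354, 0.0816]
tool_rot: [0.815, 0.579, 0.0, 0.0]
ft_force: [-0.7, 0.6, -3.3]
grip_width: 0.0236
grip_force: 55.0
```

```bash
python3 s.py
```

```text
20.3 p [0.48528 0.1354  0.08155] nest x,y mm -83.79 232.49 (np.float64(-19.19), array([0.1, 0. ])) F [-0.74  0.59 -3.32] M [-0.027  0.057 -0.004]
```

Call:
{"method": "send_rows", "body": {"increments": [0,0,0,0,0,-0.03,0,0,0,0,0,0,0,0]}}

```text
time: 20.47
position: [0.4853, 0.1354, 0.0815]
tool_rot: [0.815, 0.579, 0.0, 0.0]
ft_force: [-1.0, -0.9, -0.4]
grip_width: 0.0235
grip_force: 55.0
```

Call:
{"method": "send_rows", "body": {"increments": [0,0,0,0,0,-0.03,0,0,0,0,0,0,0,0,0,0,0,0,0,0,0]}}

```text
time: 20.72
position: [0.4853, 0.1354, 0.0815]
tool_rot: [0.815, 0.579, 0.0, 0.0]
ft_force: [-0.9, 0.0, 4.9]
grip_width: 0.0235
grip_force: 55.0
```

```bash
python3 s.py
```

```text
20.72 p [0.48532 0.13539 0.08154] nest x,y mm -83.75 232.5 (np.float64(-19.19), array([0.5, 0. ])) F [-0.91  0.01  4.9 ] M [-0.03   0.345 -0.015]
```

Call:
{"method": "send_rows", "body": {"increments": [0,0,0,0,0,0.04,0,0,0,0,0,0,0,0,0,0,0,0,0,0,0.35,0,0,0,0,0,0,0.5,0,0,0,0,0,0,0.7,0,0,0,0,0,0,0.9,0,0,0,0,0,0,0.9,0,0,0,0,0,0,0.9,0,0,0,0,0,0,0.9,0,0,0,0,0,0,0.9,0,0,0,0,0,0,0.9]}}

```text
time: 21.63
position: [0.4853, 0.1354, 0.0813]
tool_rot: [0.815, 0.579, -0.0, 0.0]
ft_force: [0.0, -0.6, 0.1]
grip_width: 0.0742
grip_force: 0.0
```

```bash
python3 s.py
```

```text
21.63 p [0.48525 0.13539 0.08127] nest x,y mm -83.81 232.47 (np.float64(-19.19), array([-0., -0.])) F [ 0.04 -0.59  0.08] M [-0.027  0.003 -0.038]
```

Call:
{"method": "send_rows", "body": {"increments": [0,0,0,0,0,0.5,0.9,0,0,0,0,0,1,0.9,0,0,0,0,0,2,0.9,0,0,0,0,0,2.5,0.9,0,0,0,0,0,3,0.9,0,0,0,0,0,3,0.9,0,0,0,0,0,2,0.9,0,0,0,0,0,1,0.9,0,0,0,0,0,0,0.9,0,0,0,0,0,0,0.9,0,0,0,0,0,0,0.9]}}

```text
time: 22.55
position: [0.4844, 0.1353, 0.2309]
tool_rot: [0.815, 0.579, -0.001, -0.0]
ft_force: [-0.8, 1.2, 0.1]
grip_width: 0.0782
grip_force: 0.0
```

```bash
python3 - <<'E'
exec(open("s.py").read())
for n in("wrist","side"):
    c=robot.camera(n);P,h=cloud(c)
    if n=="side":cv2.imwrite("pics/side9.png",c["image"][:,:,::-1])
    near=np.hypot(P[:,0]-.484,P[:,1]-.135)<.09
    org=(h[:,0]<16)&(h[:,1]>180)
    k=near&~org&(h[:,1]<60)&(h[:,2]>60)&(P[:,2]>.0605)&(P[:,2]<.066)
    X=P[k];print(n,"plate",rect(X),np.median(X[:,2]).round(4),np.linalg.lstsq(np.c_[X[:,:2]-[.484,.135],np.ones(len(X))],X[:,2],rcond=None)[0].round(4))
E
```

```text
22.55 p [0.48445 0.13534 0.2309 ] nest x,y mm -84.53 232.11 (np.float64(-19.19), array([-1.3, -0.1])) F [-0.83  1.16  0.07] M [ 0.007  0.015 -0.009]
wrist plate n=6049 centre=(486.0,136.9) long=97.0 short=75.8 longang=70.8 0.0622 [-0.0006  0.0011  0.0622]
side plate n=471 centre=(483.7,133.2) long=103.0 short=76.5 longang=71.0 0.0623 [ 0.0019 -0.0023  0.0624]
```

View pics/side9.png

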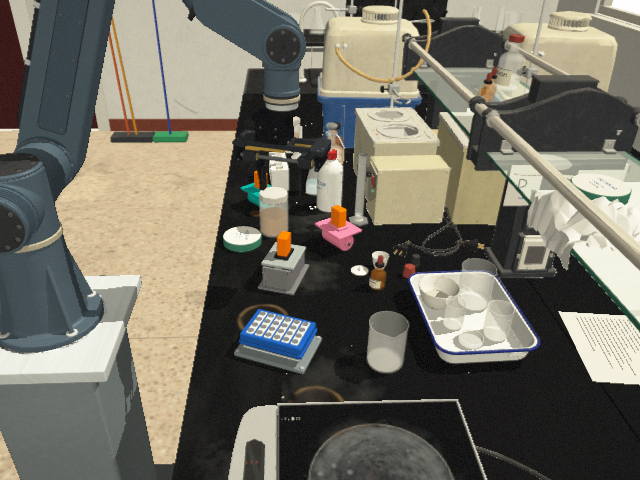

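The side picture shows the roller standing flat in its holder at (285,262), the strips home on the block at (278,330), and the jar, dropper and beaker where they were. The gripper is clear, so I'm handing in.

```bash
python3 -c "
from rig import robot
print(robot.hand_in())"
```

```text
the job is handed in; nothing more can be done
None
```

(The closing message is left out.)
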